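Take apart a locked nest of sample pots and sort them by size

TASK

Take the nest of three sample pots apart, smallest first: feel for the turn that unlocks the small pot from the medium one and draw it out, then the medium one from the large one, and last slide the emptied large pot out of its dock; never wrench a pot that is still locked. Stand each pot upright on the tray floor in the row where a pot of its own size already stands, beside that pot. Keep the pots upright all the way and leave the standing pots, bottles and vials undisturbed.

Things in the scene. Friction and masses are not known exactly. Their poses are not given: they have to be found in the camera images.
- small_pot_mid (a point): small pot, white plastic with a blue band, round, 28 mm outer diameter, 80 mm tall, 90 g; the point is on its axis half-way up, z up. At the start it is locked in the medium pot, its top 32 mm showing above the medium pot's rim; see point medium_pot_rim for the lock. Once unlocked it is fully out after 48 mm of lift.
- medium_pot_rim (a point): centre of the medium pot's mouth, level with its rim, and of its hidden lock: four lugs at the small pot's foot sit under four tabs deep inside. The four gaps between the tabs are a quarter turn apart; where they stand is not given and cannot be seen. The pot starts locked, 20 to 70 degrees from the nearest gap on either side, and turns easily while it is not pulled.
- medium_pot_mid (a point): medium pot, blue plastic with a white band, round, open, wall 3 mm, 46 mm outer diameter, 100 mm tall, 200 g; the point is on its axis half-way up, z up. At the start it is locked in the large pot, its top 32 mm showing above the large pot's rim; see point large_pot_rim for the lock. Once unlocked it is fully out after 68 mm of lift.
- large_pot_rim (a point): centre of the large pot's mouth, level with its rim, and of the same kind of lock for the medium pot. Both locks: while locked, a pull rises 2 to 6 mm, first lifting the weight of the pots below (2 N or more), then the dock's springs; let it down and turn on. Within 12 degrees of a gap the lugs pass: beyond the tabs after 12 mm of lift, with hardly any force.
- large_pot_mid (a point): large pot, grey plastic with a blue band, open, wall 3 mm, 64 mm outer diameter, 120 mm tall, 350 g, on a foot plate 64 mm (its x) by 80 mm (its y), 6 mm thick; the point is on its axis half-way up, z up. Its foot starts in the dock, its axes along the dock's.
- dock: fixed steel dock, smooth and slippery, 90 x 104 mm; its two sprung lips hold the two y ends of the large pot's foot, so that pot can neither turn nor rise (1.5 mm of play, then stiff springs, 4 N per mm). It comes out only by sliding level along the dock's -x (the open end, towards the robot); clear to lift after 75 mm. Origin: centre of the underside; the large pot stands centred, its underside 5 mm up.
- row_tray: fixed white tray, 295 mm (x) by 225 mm (y), floor 4 mm thick, dividers 12 mm high; three rows along its y, centre lines at x = -95, 0, +95 mm, 90 mm wide inside. Origin: centre of the underside. One pot stands in each row at y = -55 mm; the +y half of each row is free. Which size has which row changes every time.
- row_small_mid (a point): the small pot (white, 28 mm outer diameter, 80 mm tall, same as the small pot of the nest) that already stands in the tray and marks the small row; point on its axis half-way up; its axes lie along the tray's, so its free place is about 110 mm along its +y.
- row_medium_mid (a point): the medium pot (blue, 46 mm outer diameter, 100 mm tall, same as the medium pot of the nest) that already stands in the tray and marks the medium row; point on its axis half-way up; its axes lie along the tray's, so its free place is about 110 mm along its +y.
- row_large_mid (a point): the large pot (grey, 64 mm outer diameter, 120 mm tall, same as the large pot of the nest) that already stands in the tray and marks the large row; point on its axis half-way up; its axes lie along the tray's, so its free place is about 110 mm along its +y.
- dock_lip_a: the dock's sprung steel lip on its +y side, 80 x 16 x 5 mm; origin: centre of its underside, 1.5 mm above the large pot's foot plate
- dock_lip_b: the dock's sprung steel lip on its -y side, the same
- pills: brown pill bottle with a green cap, bystander, 45 mm across, 72 mm tall; origin at its underside
- infusion_a: white infusion bottle, bystander, 52 x 56 x 143 mm; origin at its underside
- vial_a: red-capped vial, bystander, 22 mm across, 52 mm tall; origin at its underside
- vial_b: green-capped vial, bystander, 24 mm across, 48 mm tall; origin at its underside

How it is judged:
On the way, in this order (a step that is already met when the one before it is completed fails the run):
1. the small pot is drawn clear of the medium pot while the large pot is in its dock (distance between small_pot_mid and medium_pot_mid above 0.095 m and horizontal distance between large_pot_mid and dock below 0.02 m), for 0.1 s.
2. the medium pot is drawn clear of the large pot while the large pot is in its dock (distance between medium_pot_mid and large_pot_mid above 0.115 m and horizontal distance between large_pot_mid and dock below 0.02 m), for 0.1 s.
3. the large pot is out of the dock (horizontal distance between large_pot_mid and dock above 0.07 m), for 0.1 s.
At the end, for the whole second after the job is handed in: each pot stands upright (within 7 degrees), at rest, on the tray floor (underside level with that of the standing pot of its size to 5 mm), in the row of the standing pot of its own size: within 34 mm of the row's centre line and 30 to 165 mm from the standing pot along the row, on its free side (x of small_pot_mid in the frame of row_small_mid between -0.034 and 0.034 m and y of small_pot_mid in the frame of row_small_mid between 0.03 and 0.165 m and z of small_pot_mid in the frame of row_small_mid between -0.005 and 0.005 m and angle between each of small_pot_mid, medium_pot_mid, large_pot_mid's own z axis and vertical below 0.12 rad and x of medium_pot_mid in the frame of row_medium_mid between -0.034 and 0.034 m and y of medium_pot_mid in the frame of row_medium_mid between 0.03 and 0.165 m and z of medium_pot_mid in the frame of row_medium_mid between -0.005 and 0.005 m and x of large_pot_mid in the frame of row_large_mid between -0.034 and 0.034 m and y of large_pot_mid in the frame of row_large_mid between 0.03 and 0.165 m and z of large_pot_mid in the frame of row_large_mid between -0.005 and 0.005 m and linear speed of each of small_pot, medium_pot, large_pot below 0.02 m/s); the robot touches nothing.
It fails at once if a standing pot, bottle or vial is moved by more than 25 mm (distance of any of row_small_mid, row_medium_mid, row_large_mid, pills, infusion_a, vial_a, vial_b from where it was at the start of the episode above 0.025 m).
It fails at once if the nest is wrenched: more than 20 N up against either lip of the dock (contact force between large_pot and dock_lip_a above 20 N or contact force between large_pot and dock_lip_b above 20 N).
It fails at once if a pot of the nest is tipped by more than 35 degrees (angle between any of small_pot_mid, medium_pot_mid, large_pot_mid's own z axis and vertical above 0.61 rad).
It also fails if it takes over 72 s, if anything falls off the work surface, if the arm or the gripper's body presses on something with over 40 N, if the wrist force passes 120 N, or if a joint passes its speed limit or range.

ROBOT

A 6-joint arm with a two-finger parallel gripper is mounted at the origin on a cart in front of the work surface, level with it; the furniture and walls round the work are solid. World frame = base frame: x ahead of the robot, y to its left, z up, the work surface at z = 0. Lengths are in m, angles in rad, forces in N, time in s.
With the tool pointing down it reaches from about 0.35 to 0.775 m from the base axis. Payload 5.5 kg.
Tool frame: the origin (TCP) lies where the fingers leave the gripper's body, on its centre line; the fingertips stand 73 mm ahead of it and the grasp point (between the pads) lies 54 mm ahead of it; z points along the fingers, y is the direction in which the jaws open and shut (so a half turn about z gives the same grasp; the last joint's range is limited). The gripper opens to 85 mm and grips with 20 to 120 N. Pads are 22 mm wide; open, the fingers measure 114 mm over their backs; the gripper's body (76 mm by 85 mm) begins 54 mm behind the grasp point. The pads swing forward as they close: fully open they stand 13 mm farther back than shut.
Start: joints at [-1.259, 0.313, 0.046, 1.304, 0, 1.431], TCP at [0.251, -0.517, 0.304] pointing down, gripper open.
Joint ranges: [-2.76, 2.76], [-0.86, 1.69], [-1.03, 1.26], [-2.2, 2.34], [-1.47, 1.5], [-3.14, 3.14]. Speed limits (rad/s): [2.57, 2.57, 3.14, 3.14, 3.14, 3.14].

INTERFACE

Orientations are given as a unit quaternion [w, x, y, z].
In Python, from workcell import env, read_camera, job, cut_out gives the robot as it stands.
- The arm moves only by the tool servo_tool, never from a script. Its argument "deltas" is a list of rows, each an object of numbers: "dx", "dy", "dz": the shift along the world's x, y, z in mm; "rx", "ry", "rz": the turn, a rotation vector about the world's x, y, z in rad; "fingers": the closure, from -1 (fully open) to 1 (shut). A call has 1 to 8 rows; each row shifts and turns the commanded pose from where the row before left it; what a row does not reach is not made up. A row lasts 1/10 s, in which the tool goes at most 50 mm and 8.59 degrees, less where a joint would pass 70% of its speed; a pose out of reach is approached as far as the arm can. A call is refused whole if a number of a shift passes 50 or a number of a turn 0.15, either way. A call with a gripper value outside its range is refused whole. The fingers move at their own pace and stop on an object; "newtons" is the grip in N (left out, the last holds). Time passes only in rows, so rows that do not move let the fingers close. It gives the time, the measured TCP pose, the force and the opening at its end, in the units of the state.
- env.get_state(): the state, without advancing time (a new reading comes with each control period).
- read_camera(name): name is "side" or "top"; returns a dict with "img" (480x640x3 uint8, red, green, blue), "intrinsics" (3x3 intrinsics, pixels), "k1" (the pictures are not rectified: a ray, as slopes to the right and down, at radius r is drawn at 1 + k1 r^2 times it, then the intrinsics apply), "extrinsics" (4x4, takes a point from camera to world coordinates). Camera axes: x right, y down, z forward; pixel columns grow to the right and rows downward; lengths in m; the calibration is good to about 2 mm. A picture is of the moment at which its call begins. There is no depth.
- job.hand_in(): hands the job in, once; it reports no verdict.
Trained networks look in the newest picture that a camera, given by its name, has taken for a name from the list of things; names that differ only in an ending like _2 or _b are one class to them, and where a whole thing is asked for, a point or a joint stands for the part that bears it (a point fixed in the world has none). Each returns a list of dicts, best first, with "confidence" (0 to 1); they miss things now and then, are a little off and sometimes report something else, mostly with a low value. They report only what shows in the picture. A call takes as long as a camera call.
- cut_out(target, camera): "region" (480x640 bool, what is visible of it) and "extent" ([left, top, right, bottom] in pixels, round what is visible of it).
The state is a dict: "clock": time; "joint_pos": joint angles; "qvel": joint speeds; "tau": joint torques, N m; "tcp_pos": TCP position; "orientation": TCP orientation; "wrist_force": force on the tool from outside, world axes, zero at the start; "ft_torque": the same for the moment, N m; "finger_gap": finger opening in m.
Only numpy, scipy, OpenCV 4.12 (cv2) and the standard library are available. Lean on these libraries where they do the work, as an engineer would, in place of code of your own. Each camera call takes 0.05 s, during which the arm holds its last target. There are 200 camera calls.

## Working session

There is one attempt and no reset: what is moved stays moved. The work goes in short steps, Python scripts to look and compute and a tool call to move; the robot and the scene stay as the last step left them, time stands still between calls to the robot, and variables do not carry over. Pictures are saved under pics/ and viewed, about 8 in all and at most 12, crops included, and the job is handed in when it is done.

Besides the shell and the picture viewer there is one more tool, called after ">>>" as name([rows], argument=value, ...), one row to a line, values as JSON. servo_tool: Moves the arm, as the interface text tells. Its arguments: {"type":"object","properties":{"deltas":{"type":"array"},"newtons":{"type":"number"}},"required":["deltas"]}

```bash
mkdir -p pics; cat > h.py <<'E'
from workcell import env, read_camera, job, cut_out
import numpy as np, cv2
def px(c,p):
    E=np.linalg.inv(c["extrinsics"]);q=E[:3,:3]@np.asarray(p,float)+E[:3,3];s=q[:2]/q[2];s=s*(1+c["k1"]*(s@s))
    K=c["intrinsics"];return np.array([K[0][0]*s[0]+K[0][2],K[1][1]*s[1]+K[1][2]])
def ray(c,u,v):
    K=np.array(c["intrinsics"]);d=np.array([(u-K[0,2])/K[0,0],(v-K[1,2])/K[1,1]]);s=d.copy()
    for _ in range(20): s=d/(1+c["k1"]*(s@s))
    E=np.array(c["extrinsics"]);r=E[:3,:3]@np.array([s[0],s[1],1]);return E[:3,3],r
def atz(c,u,v,z):
    o,r=ray(c,u,v);return o+r*(z-o[2])/r[2]
E
python3 - <<'E'
from h import *
for n in("top","side"):
    c=read_camera(n);cv2.imwrite(f"pics/{n}0.png",c["img"][:,:,::-1]);print(n,np.round(c["extrinsics"],3).tolist(),np.round(c["intrinsics"],1).tolist(),c["k1"])
    for t in["small_pot_mid","medium_pot_mid","large_pot_mid","dock","row_tray","row_small_mid","row_medium_mid","row_large_mid","dock_lip_a","pills","infusion_a","vial_a","vial_b"]:
        print(t,[(round(d["confidence"],2),np.round(d["extent"]).tolist()) for d in cut_out(t,n)[:3]])
print(env.get_state())
E
```

```text
top [[0.021, -0.982, 0.19, 0.224], [-1.0, -0.025, -0.018, 0.01], [0.023, -0.19, -0.982, 1.619], [0.0, 0.0, 0.0, 1.0]] [[491.9, 0.0, 320.6], [0.0, 491.9, 235.2], [0.0, 0.0, 1.0]] 0.04327683615118691
small_pot_mid [(0.53, [212.0, 213.0, 226.0, 226.0])]
medium_pot_mid [(0.51, [217.0, 212.0, 227.0, 228.0])]
large_pot_mid [(0.67, [207.0, 215.0, 236.0, 233.0])]
dock [(0.75, [180.0, 188.0, 187.0, 196.0]), (0.69, [210.0, 214.0, 245.0, 243.0]), (0.53, [441.0, 257.0, 466.0, 275.0])]
row_tray [(0.65, [401.0, 193.0, 468.0, 285.0])]
row_small_mid []
row_medium_mid [(0.61, [445.0, 257.0, 465.0, 274.0])]
row_large_mid [(0.72, [436.0, 219.0, 469.0, 250.0])]
dock_lip_a [(0.4, [234.0, 218.0, 244.0, 238.0]), (0.38, [207.0, 229.0, 217.0, 236.0])]
pills [(0.72, [290.0, 265.0, 305.0, 282.0]), (0.33, [212.0, 216.0, 236.0, 238.0])]
infusion_a [(0.52, [266.0, 266.0, 284.0, 285.0])]
vial_a [(0.52, [176.0, 185.0, 188.0, 194.0]), (0.32, [236.0, 218.0, 245.0, 238.0])]
vial_b [(0.52, [176.0, 185.0, 188.0, 194.0]), (0.32, [236.0, 218.0, 245.0, 238.0])]
side [[-0.881, -0.201, 0.428, -0.078], [-0.472, 0.415, -0.778,
[... 983 characters left out ...]
clock': 1.4, 'joint_pos': array([-1.25862921e+00,  3.13205154e-01,  4.61124941e-02,  1.30362160e+00,
        1.79385978e-05,  1.43119157e+00]), 'qvel': array([-3.49893718e-04, -8.73963668e-04, -8.56698642e-05,  2.62329271e-03,
        1.20639384e-03,  5.42345441e-04]), 'tau': array([ 6.58934259e-04, -4.80460739e+01,  2.98806345e+01,  3.68924884e-04,
       -1.19004349e-04, -4.49708622e-06]), 'tcp_pos': array([ 0.25102473, -0.51734756,  0.30392536]), 'orientation': array([4.01058390e-05, 9.74596065e-01, 2.23969882e-01, 1.24717802e-05]), 'wrist_force': array([-0.25010522,  0.79981757, -0.63176743]), 'ft_torque': array([-0.02909355,  0.0501293 , -0.01608428]), 'finger_gap': 0.08551788442093135}
```

View pics/top0.png

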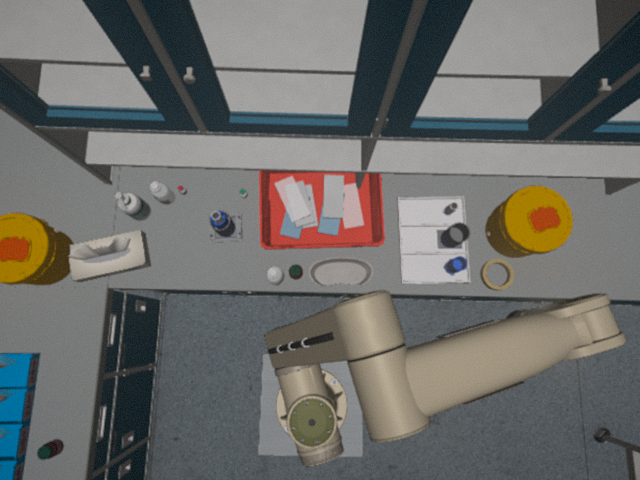

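View pics/side0.png

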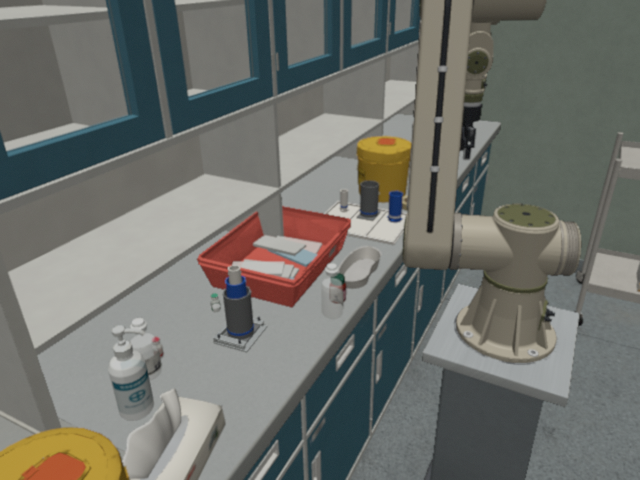

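The top view shows the nest at about (223,222) and the tray at (433,240). Going by the colours, small is the far row, large the middle and medium the near row. I'll zoom in for precise positions.

```bash
python3 - <<'E'
from h import *
t=cv2.imread("pics/top0.png");s=cv2.imread("pics/side0.png")
def z(i,x,y,w,h,k,ox=0): return cv2.resize(i[y:y+h,x:x+w],None,fx=k,fy=k,interpolation=cv2.INTER_CUBIC)
a=np.hstack([z(t,200,200,50,50,8),z(s,205,255,70,100,4)[:400],])
cv2.imwrite("pics/nest.png",a)
b=np.hstack([z(t,395,190,80,100,5),z(s,320,175,95,100,4)[:500] if 0 else cv2.resize(s[175:255,320:410],(400,500))])
cv2.imwrite("pics/tray.png",b);print(a.shape,b.shape)
E
```

```text
(400, 680, 3) (500, 800, 3)
```

View pics/nest.png

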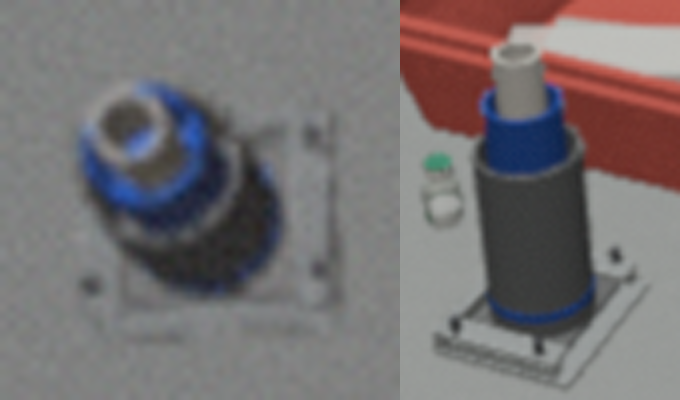

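View pics/tray.png

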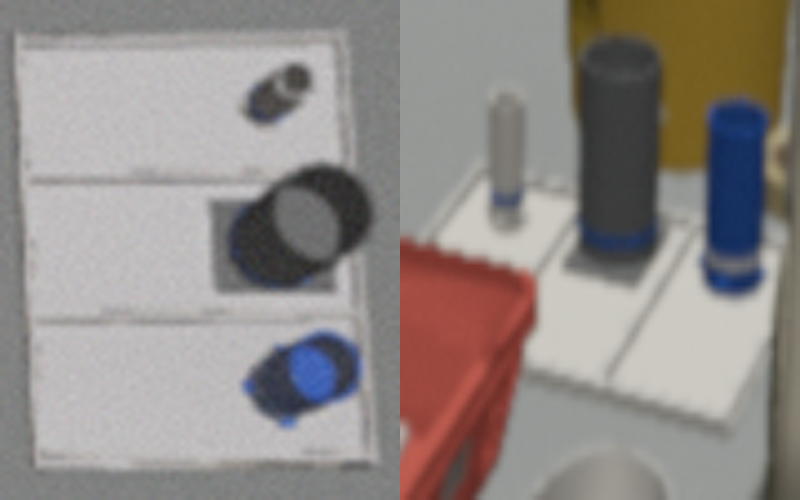

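The nest crop shows the small rim at about (215.9,215.1) in top and (234.1,267.1) in side. The tray crop confirms far = small, middle = large, near = medium, with the free half on the left. Next I convert these to world positions.

```bash
cat >> h.py <<'E'
def fit(obs,p0):
    # obs: (cam,(u,v),offset) ; unknown world point p (xy) with z known
    from scipy.optimize import least_squares
    return least_squares(lambda q:np.concatenate([px(c,[q[0],q[1],z])-uv for c,uv,z in obs]),p0[:2])
E
python3 - <<'E'
from h import *
T=read_camera("top");S=read_camera("side")
ct=lambda x,y:((x+.5)/8-.5+200,(y+.5)/8-.5+200)
cs=lambda x,y:((x-400+.5)/4-.5+205,(y+.5)/4-.5+255)
f=lambda n,c,uv,z:print(n,np.round(atz(c,*uv,z)*1000,1))
f("small rim T",T,ct(131,124),.189);f("small rim S",S,cs(518,50),.189)
f("med rim S",S,cs(522,103),.157)
f("large rim S",S,cs(529,150),.125)
for p in[(330,113),(337,315),(95,330),(312,135),(318,268),(92,285)]: f("dock T%s"%(p,),T,ct(*p),.018)
for p in[(455,326),(539,346),(615,255)]: f("dock post S%s"%(p,),S,cs(*p),.02)
for p in[(434,345),(565,388),(650,287)]: f("dock corner S%s"%(p,),S,cs(*p),.0)
tt=lambda x,y:((x+.5)/5-.5+395,(y+.5)/5-.5+190)
for n,p in zip(("TL","TR","BR","BL","d1L","d1R","d2L","d2R"),[(17,37),(345,30),(376,462),(37,466),(27,180),(355,183),(35,322),(365,318)]): f(n,T,tt(*p),.012)
f("row small rim",T,tt(292,77),.084);f("row med rim",T,tt(325,370),.104);f("row large rim",T,tt(322,215),.130)
ss=lambda x,y:((x-400+.5)*90/400-.5+320,(y+.5)*80/500-.5+175)
f("row small S",S,ss(507,95),.084);f("row med S",S,ss(738,110),.104);f("row large S",S,ss(621,52),.13)
E
```

```text
small rim T [553.7 295.1 189. ]
small rim S [554.2 298.  189. ]
med rim S [551.9 302.4 157. ]
large rim S [550.9 301.7 125. ]
dock T(330, 113) [600.  247.4  18. ]
dock T(337, 315) [514.7 240.1  18. ]
dock T(95, 330) [506.  338.5  18. ]
dock T(312, 135) [590.5 254.3  18. ]
dock T(318, 268) [534.3 248.9  18. ]
dock T(92, 285) [524.8 341.   18. ]
dock post S(455, 326) [582.3 347.3  20. ]
dock post S(539, 346) [527.5 340.2  20. ]
dock post S(615, 255) [536.1 248.4  20. ]
dock corner S(434, 345) [599.9 347.9   0. ]
dock corner S(565, 388) [508.  344.8   0. ]
dock corner S(650, 287) [514.8 244.2   0. ]
TL [ 673.5 -279.2   12. ]
TR [ 684.2 -501.8   12. ]
BR [ 391.4 -512.1   12. ]
BL [ 383.2 -289.7   12. ]
d1L [ 574.6 -285.1   12. ]
d1R [ 578.2 -505.    12. ]
d2L [ 478.5 -289.5   12. ]
d2R [ 486.8 -508.4   12. ]
row small rim [ 631.3 -443.7   84. ]
row med rim [ 438.3 -452.6  104. ]
row large rim [ 531.4 -446.1  130. ]
row small S [ 630.  -444.5   84. ]
row med S [ 442.3 -456.   104. ]
row large S [ 530.3 -435.9  130. ]
```

Positions: nest at about (553,297), dock yaw about 5°. The tray centre is at about (533,-396), yaw about 2.2°. Free places are small (626,-337), large (531,-341) and medium (436,-344). Moving over the nest.

>>> servo_tool([
  {"dx": 17, "dy": 45, "rz": 0.07, "fingers": -1},
  {"dx": 17, "dy": 45, "rz": 0.07},
  {"dx": 17, "dy": 45, "rz": 0.07},
  {"dx": 17, "dy": 45, "rz": 0.07},
  {"dx": 17, "dy": 45, "rz": 0.07},
  {"dx": 17, "dy": 45, "rz": 0.07},
  {"dx": 17, "dy": 45, "rz": 0.07},
  {"dx": 17, "dy": 45, "rz": 0.07},
], newtons=40)

```text
invalid input at $.deltas[0]: expected keys dx, dy, dz, rx, ry, rz, fingers
```

>>> servo_tool([
  {"dx": 17, "dy": 45, "rz": 0.07},
  {"dx": 17, "dy": 45, "rz": 0.07},
  {"dx": 17, "dy": 45, "rz": 0.07},
  {"dx": 17, "dy": 45, "rz": 0.07},
  {"dx": 17, "dy": 45, "rz": 0.07},
  {"dx": 17, "dy": 45, "rz": 0.07},
  {"dx": 17, "dy": 45, "rz": 0.07},
  {"dx": 17, "dy": 45, "rz": 0.07},
])

```text
invalid input at $.deltas[0]: expected keys dx, dy, dz, rx, ry, rz, fingers
```

>>> servo_tool([
  {"dx": 15, "dy": 45, "rz": 0.07},
  {"dx": 15, "dy": 45},
  {"dx": 0},
])

```text
invalid input at $.deltas[0]: expected keys dx, dy, dz, rx, ry, rz, fingers
```

All seven keys are required in every row.

>>> servo_tool([
  {"dx": 17, "dy": 45, "dz": 0, "rx": 0, "ry": 0, "rz": 0.07, "fingers": -1},
  {"dx": 17, "dy": 45, "dz": 0, "rx": 0, "ry": 0, "rz": 0.07, "fingers": -1},
  {"dx": 17, "dy": 45, "dz": 0, "rx": 0, "ry": 0, "rz": 0.07, "fingers": -1},
  {"dx": 17, "dy": 45, "dz": 0, "rx": 0, "ry": 0, "rz": 0.07, "fingers": -1},
  {"dx": 17, "dy": 45, "dz": 0, "rx": 0, "ry": 0, "rz": 0.07, "fingers": -1},
  {"dx": 17, "dy": 45, "dz": 0, "rx": 0, "ry": 0, "rz": 0.07, "fingers": -1},
  {"dx": 17, "dy": 45, "dz": 0, "rx": 0, "ry": 0, "rz": 0.07, "fingers": -1},
  {"dx": 17, "dy": 45, "dz": 0, "rx": 0, "ry": 0, "rz": 0.07, "fingers": -1},
], newtons=40)

```text
clock: 2.3
tcp_pos: [0.3873, -0.1556, 0.3043]
orientation: [0.001, 0.874, 0.486, 0.0]
wrist_force: [0.9, 0.6, -0.1]
finger_gap: 0.0856
```

>>> servo_tool([
  {"dx": 17, "dy": 45, "dz": 0, "rx": 0, "ry": 0, "rz": 0.07, "fingers": -1},
  {"dx": 17, "dy": 45, "dz": 0, "rx": 0, "ry": 0, "rz": 0.07, "fingers": -1},
  {"dx": 17, "dy": 45, "dz": 0, "rx": 0, "ry": 0, "rz": 0.07, "fingers": -1},
  {"dx": 17, "dy": 45, "dz": 0, "rx": 0, "ry": 0, "rz": 0.07, "fingers": -1},
  {"dx": 17, "dy": 45, "dz": 0, "rx": 0, "ry": 0, "rz": 0.07, "fingers": -1},
  {"dx": 17, "dy": 45, "dz": 0, "rx": 0, "ry": 0, "rz": 0.07, "fingers": -1},
  {"dx": 17, "dy": 45, "dz": 0, "rx": 0, "ry": 0, "rz": 0.07, "fingers": -1},
  {"dx": 17, "dy": 45, "dz": 0, "rx": 0, "ry": 0, "rz": 0.07, "fingers": -1},
])

```text
clock: 3.1
tcp_pos: [0.5234, 0.2048, 0.3041]
orientation: [0.0, 0.706, 0.709, 0.0]
wrist_force: [1.4, -0.7, 0.6]
finger_gap: 0.0855
```

>>> servo_tool([
  {"dx": 15, "dy": 47, "dz": 0, "rx": 0, "ry": 0, "rz": 0.07, "fingers": -1},
  {"dx": 15, "dy": 47, "dz": 0, "rx": 0, "ry": 0, "rz": 0.0, "fingers": -1},
  {"dx": 0, "dy": 0, "dz": 0, "rx": 0, "ry": 0, "rz": 0, "fingers": -1},
  {"dx": 0, "dy": 0, "dz": 0, "rx": 0, "ry": 0, "rz": 0, "fingers": -1},
])

```text
clock: 3.5
tcp_pos: [0.5528, 0.2978, 0.3029]
orientation: [-0.0, 0.681, 0.733, -0.001]
wrist_force: [-0.6, 0.1, -1.4]
finger_gap: 0.0853
```

>>> servo_tool([
  {"dx": 0, "dy": 0, "dz": -35, "rx": 0, "ry": 0, "rz": 0, "fingers": -1},
  {"dx": 0, "dy": 0, "dz": -35, "rx": 0, "ry": 0, "rz": 0, "fingers": 1},
  {"dx": 0, "dy": 0, "dz": 0, "rx": 0, "ry": 0, "rz": 0, "fingers": 1},
  {"dx": 0, "dy": 0, "dz": 0, "rx": 0, "ry": 0, "rz": 0, "fingers": 1},
  {"dx": 0, "dy": 0, "dz": 0, "rx": 0, "ry": 0, "rz": 0, "fingers": 1},
  {"dx": 0, "dy": 0, "dz": 0, "rx": 0, "ry": 0, "rz": 0, "fingers": 1},
  {"dx": 0, "dy": 0, "dz": 0, "rx": 0, "ry": 0, "rz": 0, "fingers": 1},
  {"dx": 0, "dy": 0, "dz": 0, "rx": 0, "ry": 0, "rz": 0, "fingers": 1},
], newtons=40)

```text
clock: 4.3
tcp_pos: [0.5541, 0.2968, 0.2366]
orientation: [0.001, 0.682, 0.732, 0.002]
wrist_force: [0.4, -1.3, 7.0]
finger_gap: 0.0258
```

>>> servo_tool([
  {"dx": 0, "dy": 0, "dz": 0, "rx": 0, "ry": 0, "rz": 0, "fingers": 1},
  {"dx": 0, "dy": 0, "dz": 0, "rx": 0, "ry": 0, "rz": 0, "fingers": 1},
])

```text
clock: 4.5
tcp_pos: [0.5541, 0.2968, 0.2366]
orientation: [0.001, 0.682, 0.732, 0.002]
wrist_force: [0.3, -1.6, 6.6]
finger_gap: 0.026
```

```bash
python3 - <<'E'
from h import *
S=read_camera("side");T=read_camera("top")
z=lambda i,x,y,w,h,k: cv2.resize(i[y:y+h,x:x+w,::-1],None,fx=k,fy=k,interpolation=cv2.INTER_CUBIC)
cv2.imwrite("pics/g1.png",np.hstack([z(S["img"],190,210,90,140,4),z(T["img"],190,190,70,93,6)[:560][:, :420] if 0 else cv2.resize(T["img"][190:260,190:250,::-1],(420,560))]))
print({k:np.round(v,4) for k,v in env.get_state().items()})
E
```

```text
{'clock': np.float64(4.6), 'joint_pos': array([ 3.6440e-01,  4.3890e-01,  6.5000e-02,  1.1923e+00, -7.0000e-04,
        1.8643e+00]), 'qvel': array([ 0.0006,  0.0027, -0.0006,  0.0004, -0.0008,  0.0008]), 'tau': array([ 6.94400e-01, -5.03633e+01,  2.70737e+01, -4.00100e-01,
        3.74300e-01,  7.50000e-03]), 'tcp_pos': array([0.5542, 0.2968, 0.2366]), 'orientation': array([0.0013, 0.6816, 0.7317, 0.0019]), 'wrist_force': array([-0.5223, -1.0877,  6.5955]), 'ft_torque': array([-0.338 ,  0.0624, -0.01  ]), 'finger_gap': np.float64(0.0262)}
```

View pics/g1.png

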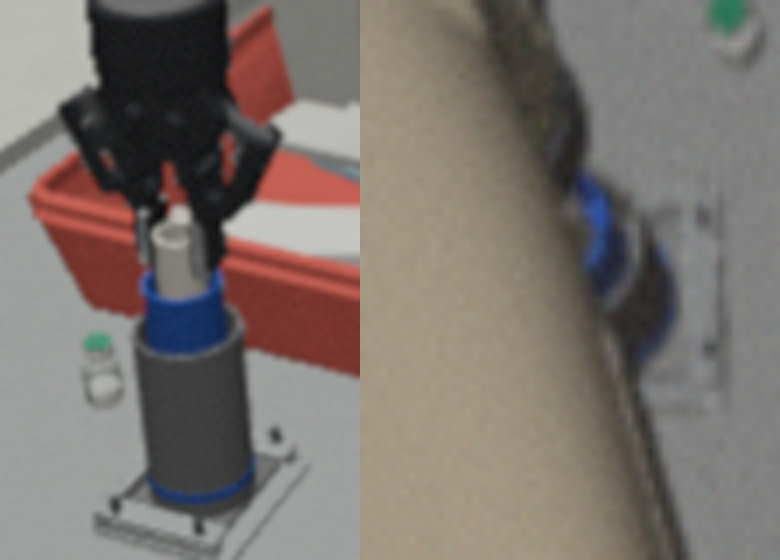

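The small pot is gripped cleanly at its rim. The pads' forward swing is pressing it down about 6 N, so I'll relieve that and turn about 30°.

>>> servo_tool([
  {"dx": 0, "dy": 0, "dz": 3, "rx": 0, "ry": 0, "rz": 0, "fingers": 1},
  {"dx": 0, "dy": 0, "dz": 0, "rx": 0, "ry": 0, "rz": 0.13, "fingers": 1},
  {"dx": 0, "dy": 0, "dz": 0, "rx": 0, "ry": 0, "rz": 0.13, "fingers": 1},
  {"dx": 0, "dy": 0, "dz": 0, "rx": 0, "ry": 0, "rz": 0.13, "fingers": 1},
  {"dx": 0, "dy": 0, "dz": 0, "rx": 0, "ry": 0, "rz": 0.13, "fingers": 1},
  {"dx": 0, "dy": 0, "dz": 0, "rx": 0, "ry": 0, "rz": 0, "fingers": 1},
])

```text
clock: 5.2
tcp_pos: [0.5533, 0.2968, 0.2373]
orientation: [0.0, 0.47, 0.882, 0.0]
wrist_force: [0.9, 0.4, 0.5]
finger_gap: 0.0258
```

>>> servo_tool([
  {"dx": 0, "dy": 0, "dz": 2, "rx": 0, "ry": 0, "rz": 0, "fingers": 1},
  {"dx": 0, "dy": 0, "dz": 2, "rx": 0, "ry": 0, "rz": 0, "fingers": 1},
  {"dx": 0, "dy": 0, "dz": 0, "rx": 0, "ry": 0, "rz": 0, "fingers": 1},
])

```text
clock: 5.5
tcp_pos: [0.5528, 0.2967, 0.2408]
orientation: [-0.0, 0.471, 0.882, -0.0]
wrist_force: [1.0, -0.0, -2.9]
finger_gap: 0.0259
```

>>> servo_tool([
  {"dx": 0, "dy": 0, "dz": 2, "rx": 0, "ry": 0, "rz": 0, "fingers": 1},
  {"dx": 0, "dy": 0, "dz": 0, "rx": 0, "ry": 0, "rz": 0, "fingers": 1},
  {"dx": 0, "dy": 0, "dz": 0, "rx": 0, "ry": 0, "rz": 0, "fingers": 1},
])

```text
clock: 5.8
tcp_pos: [0.5526, 0.2965, 0.2423]
orientation: [-0.0, 0.471, 0.882, -0.0]
wrist_force: [-0.1, -0.2, -5.8]
finger_gap: 0.0261
```

Locked, since the force climbed to 6 N. I'll let it down, turn 20° more and try again.

>>> servo_tool([
  {"dx": 0, "dy": 0, "dz": -6, "rx": 0, "ry": 0, "rz": 0, "fingers": 1},
  {"dx": 0, "dy": 0, "dz": 0, "rx": 0, "ry": 0, "rz": 0.12, "fingers": 1},
  {"dx": 0, "dy": 0, "dz": 0, "rx": 0, "ry": 0, "rz": 0.12, "fingers": 1},
  {"dx": 0, "dy": 0, "dz": 0, "rx": 0, "ry": 0, "rz": 0.12, "fingers": 1},
  {"dx": 0, "dy": 0, "dz": 0, "rx": 0, "ry": 0, "rz": 0, "fingers": 1},
])

```text
clock: 6.3
tcp_pos: [0.5536, 0.2967, 0.2375]
orientation: [0.001, 0.305, 0.952, 0.001]
wrist_force: [0.9, -0.7, -0.0]
finger_gap: 0.0258
```

>>> servo_tool([
  {"dx": 0, "dy": 0, "dz": 3, "rx": 0, "ry": 0, "rz": 0, "fingers": 1},
  {"dx": 0, "dy": 0, "dz": 3, "rx": 0, "ry": 0, "rz": 0, "fingers": 1},
  {"dx": 0, "dy": 0, "dz": 0, "rx": 0, "ry": 0, "rz": 0, "fingers": 1},
  {"dx": 0, "dy": 0, "dz": 0, "rx": 0, "ry": 0, "rz": 0, "fingers": 1},
])

```text
clock: 6.7
tcp_pos: [0.5533, 0.2967, 0.2434]
orientation: [0.0, 0.305, 0.952, 0.0]
wrist_force: [0.7, -0.6, -0.2]
finger_gap: 0.0262
```

Free here. Lifting past the tabs and checking.

>>> servo_tool([
  {"dx": 0, "dy": 0, "dz": 4, "rx": 0, "ry": 0, "rz": 0, "fingers": 1},
  {"dx": 0, "dy": 0, "dz": 4, "rx": 0, "ry": 0, "rz": 0, "fingers": 1},
  {"dx": 0, "dy": 0, "dz": 0, "rx": 0, "ry": 0, "rz": 0, "fingers": 1},
])

```text
clock: 7.0
tcp_pos: [0.5533, 0.2968, 0.2517]
orientation: [0.0, 0.305, 0.952, 0.0]
wrist_force: [-0.8, 0.4, -0.3]
finger_gap: 0.0259
```

>>> servo_tool([
  {"dx": 0, "dy": 0, "dz": 15, "rx": 0, "ry": 0, "rz": 0, "fingers": 1},
  {"dx": 0, "dy": 0, "dz": 15, "rx": 0, "ry": 0, "rz": 0, "fingers": 1},
  {"dx": 0, "dy": 0, "dz": 15, "rx": 0, "ry": 0, "rz": 0, "fingers": 1},
  {"dx": 0, "dy": 0, "dz": 20, "rx": 0, "ry": 0, "rz": 0, "fingers": 1},
  {"dx": 0, "dy": 0, "dz": 20, "rx": 0, "ry": 0, "rz": 0, "fingers": 1},
  {"dx": 0, "dy": 0, "dz": 0, "rx": 0, "ry": 0, "rz": 0, "fingers": 1},
  {"dx": 0, "dy": 0, "dz": 0, "rx": 0, "ry": 0, "rz": 0, "fingers": 1},
])

```text
clock: 7.7
tcp_pos: [0.5531, 0.2968, 0.3358]
orientation: [0.0, 0.305, 0.952, 0.0]
wrist_force: [-0.0, 1.1, -0.4]
finger_gap: 0.026
```

>>> servo_tool([
  {"dx": 3, "dy": -24, "dz": 0, "rx": 0, "ry": 0, "rz": 0, "fingers": 1},
  {"dx": 5, "dy": -45, "dz": 0, "rx": 0, "ry": 0, "rz": 0, "fingers": 1},
  {"dx": 5, "dy": -45, "dz": 0, "rx": 0, "ry": 0, "rz": 0, "fingers": 1},
  {"dx": 5, "dy": -45, "dz": 0, "rx": 0, "ry": 0, "rz": 0, "fingers": 1},
  {"dx": 5, "dy": -45, "dz": 0, "rx": 0, "ry": 0, "rz": 0, "fingers": 1},
  {"dx": 5, "dy": -45, "dz": 0, "rx": 0, "ry": 0, "rz": 0, "fingers": 1},
  {"dx": 5, "dy": -45, "dz": 0, "rx": 0, "ry": 0, "rz": 0, "fingers": 1},
  {"dx": 5, "dy": -45, "dz": 0, "rx": 0, "ry": 0, "rz": 0, "fingers": 1},
])

```text
clock: 8.5
tcp_pos: [0.5904, -0.044, 0.3342]
orientation: [-0.001, 0.305, 0.952, 0.0]
wrist_force: [1.0, 0.0, -1.4]
finger_gap: 0.0259
```

>>> servo_tool([
  {"dx": 5, "dy": -45, "dz": 0, "rx": 0, "ry": 0, "rz": 0, "fingers": 1},
  {"dx": 5, "dy": -45, "dz": 0, "rx": 0, "ry": 0, "rz": 0, "fingers": 1},
  {"dx": 5, "dy": -45, "dz": 0, "rx": 0, "ry": 0, "rz": 0, "fingers": 1},
  {"dx": 5, "dy": -45, "dz": 0, "rx": 0, "ry": 0, "rz": 0, "fingers": 1},
  {"dx": 5, "dy": -45, "dz": 0, "rx": 0, "ry": 0, "rz": 0, "fingers": 1},
  {"dx": 5, "dy": -40, "dz": 0, "rx": 0, "ry": 0, "rz": 0, "fingers": 1},
  {"dx": 4, "dy": -30, "dz": 0, "rx": 0, "ry": 0, "rz": 0, "fingers": 1},
  {"dx": 0, "dy": 0, "dz": 0, "rx": 0, "ry": 0, "rz": 0, "fingers": 1},
])

```text
clock: 9.3
tcp_pos: [0.6243, -0.3417, 0.3321]
orientation: [-0.002, 0.307, 0.952, 0.0]
wrist_force: [0.5, -0.1, -1.4]
finger_gap: 0.0259
```

>>> servo_tool([
  {"dx": 0, "dy": 3, "dz": -40, "rx": 0, "ry": 0, "rz": 0, "fingers": 1},
  {"dx": 0, "dy": 0, "dz": -45, "rx": 0, "ry": 0, "rz": 0, "fingers": 1},
  {"dx": 0, "dy": 0, "dz": -45, "rx": 0, "ry": 0, "rz": 0, "fingers": 1},
  {"dx": 0, "dy": 0, "dz": -40, "rx": 0, "ry": 0, "rz": 0, "fingers": 1},
  {"dx": 0, "dy": 0, "dz": -22, "rx": 0, "ry": 0, "rz": 0, "fingers": 1},
  {"dx": 0, "dy": 0, "dz": -4, "rx": 0, "ry": 0, "rz": 0, "fingers": 1},
  {"dx": 0, "dy": 0, "dz": -4, "rx": 0, "ry": 0, "rz": 0, "fingers": 1},
  {"dx": 0, "dy": 0, "dz": 0, "rx": 0, "ry": 0, "rz": 0, "fingers": 1},
])

```text
clock: 10.1
tcp_pos: [0.6255, -0.3342, 0.1368]
orientation: [0.001, 0.305, 0.952, -0.0]
wrist_force: [0.6, 0.9, 0.1]
finger_gap: 0.0258
```

>>> servo_tool([
  {"dx": 0, "dy": 0, "dz": -3, "rx": 0, "ry": 0, "rz": 0, "fingers": 1},
  {"dx": 0, "dy": 0, "dz": -1, "rx": 0, "ry": 0, "rz": 0, "fingers": 1},
  {"dx": 0, "dy": 0, "dz": 0, "rx": 0, "ry": 0, "rz": 0, "fingers": 1},
])

```text
clock: 10.4
tcp_pos: [0.6253, -0.3346, 0.1327]
orientation: [0.001, 0.305, 0.952, -0.0]
wrist_force: [0.6, 0.0, -0.6]
finger_gap: 0.0257
```

>>> servo_tool([
  {"dx": 0, "dy": 0, "dz": -2, "rx": 0, "ry": 0, "rz": 0, "fingers": 1},
  {"dx": 0, "dy": 0, "dz": 0, "rx": 0, "ry": 0, "rz": 0, "fingers": 1},
])

```text
clock: 10.6
tcp_pos: [0.6255, -0.3347, 0.1316]
orientation: [0.001, 0.305, 0.952, -0.0]
wrist_force: [-0.7, 0.5, 4.9]
finger_gap: 0.0259
```

>>> servo_tool([
  {"dx": 0, "dy": 0, "dz": 1, "rx": 0, "ry": 0, "rz": 0, "fingers": -1},
  {"dx": 0, "dy": 0, "dz": 0, "rx": 0, "ry": 0, "rz": 0, "fingers": -1},
  {"dx": 0, "dy": 0, "dz": 0, "rx": 0, "ry": 0, "rz": 0, "fingers": -1},
  {"dx": 0, "dy": 0, "dz": 10, "rx": 0, "ry": 0, "rz": 0, "fingers": -1},
  {"dx": 0, "dy": 0, "dz": 40, "rx": 0, "ry": 0, "rz": 0, "fingers": -1},
  {"dx": 0, "dy": 0, "dz": 45, "rx": 0, "ry": 0, "rz": 0, "fingers": -1},
  {"dx": 0, "dy": 0, "dz": 45, "rx": 0, "ry": 0, "rz": 0, "fingers": -1},
  {"dx": 0, "dy": 0, "dz": 35, "rx": 0, "ry": 0, "rz": 0, "fingers": -1},
])

```text
clock: 11.4
tcp_pos: [0.6252, -0.3344, 0.31]
orientation: [0.002, 0.305, 0.952, -0.0]
wrist_force: [-0.2, -0.7, 1.2]
finger_gap: 0.0858
```

>>> servo_tool([
  {"dx": -5, "dy": 45, "dz": 0, "rx": 0, "ry": 0, "rz": 0, "fingers": -1},
  {"dx": -5, "dy": 45, "dz": 0, "rx": 0, "ry": 0, "rz": 0, "fingers": -1},
  {"dx": -5, "dy": 45, "dz": 0, "rx": 0, "ry": 0, "rz": 0, "fingers": -1},
  {"dx": -5, "dy": 45, "dz": 0, "rx": 0, "ry": 0, "rz": 0, "fingers": -1},
  {"dx": -5, "dy": 45, "dz": 0, "rx": 0, "ry": 0, "rz": 0, "fingers": -1},
  {"dx": -5, "dy": 45, "dz": 0, "rx": 0, "ry": 0, "rz": 0, "fingers": -1},
  {"dx": -5, "dy": 45, "dz": 0, "rx": 0, "ry": 0, "rz": 0, "fingers": -1},
  {"dx": -5, "dy": 45, "dz": 0, "rx": 0, "ry": 0, "rz": 0, "fingers": -1},
])

```text
clock: 12.2
tcp_pos: [0.5846, 0.0274, 0.3069]
orientation: [0.001, 0.305, 0.952, 0.0]
wrist_force: [0.6, 0.0, -0.4]
finger_gap: 0.0852
```

>>> servo_tool([
  {"dx": -5, "dy": 45, "dz": 0, "rx": 0, "ry": 0, "rz": 0, "fingers": -1},
  {"dx": -5, "dy": 45, "dz": 0, "rx": 0, "ry": 0, "rz": 0, "fingers": -1},
  {"dx": -5, "dy": 45, "dz": 0, "rx": 0, "ry": 0, "rz": 0, "fingers": -1},
  {"dx": -5, "dy": 45, "dz": 0, "rx": 0, "ry": 0, "rz": 0, "fingers": -1},
  {"dx": -6, "dy": 45, "dz": 0, "rx": 0, "ry": 0, "rz": 0, "fingers": -1},
  {"dx": -6, "dy": 46, "dz": 0, "rx": 0, "ry": 0, "rz": 0, "fingers": -1},
  {"dx": 0, "dy": 0, "dz": 0, "rx": 0, "ry": 0, "rz": 0, "fingers": -1},
  {"dx": 0, "dy": 0, "dz": 0, "rx": 0, "ry": 0, "rz": 0, "fingers": -1},
])

```text
clock: 13.0
tcp_pos: [0.5525, 0.2978, 0.3062]
orientation: [0.0, 0.304, 0.953, -0.0]
wrist_force: [-0.8, -0.2, -0.2]
finger_gap: 0.0856
```

```bash
python3 - <<'E'
from h import *
S=read_camera("side");T=read_camera("top")
cv2.imwrite("pics/p2.png",np.hstack([cv2.resize(S["img"][220:350,190:280,::-1],(380,550)),cv2.resize(T["img"][190:290,395:475,::-1],(420,525),interpolation=2)[:525] if 0 else cv2.resize(T["img"][190:290,395:475,::-1],(420,550))]))
E
```

```text
(no output)
```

View pics/p2.png

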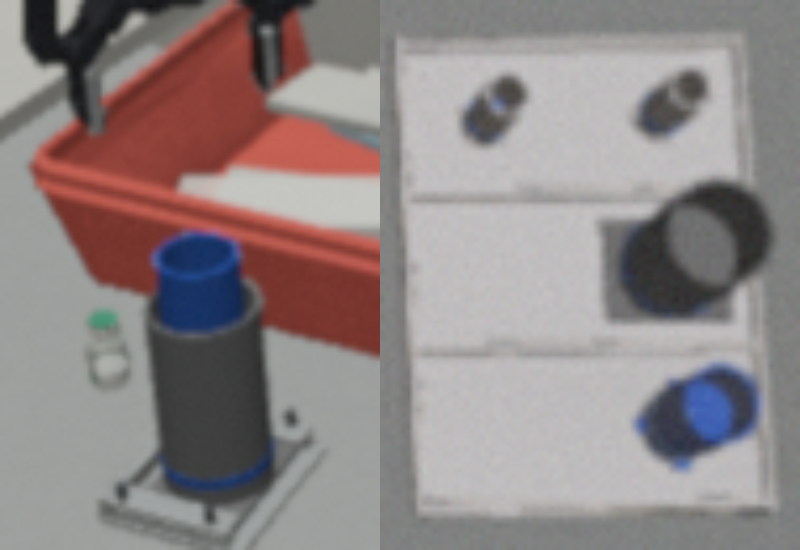

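The small pot stands upright in its row beside its twin, and the medium pot is now exposed in the nest. Grasping it.

>>> servo_tool([
  {"dx": 1, "dy": 0, "dz": -45, "rx": 0, "ry": 0, "rz": 0, "fingers": -1},
  {"dx": 0, "dy": 0, "dz": -40, "rx": 0, "ry": 0, "rz": 0, "fingers": -1},
  {"dx": 0, "dy": 0, "dz": -18, "rx": 0, "ry": 0, "rz": 0, "fingers": -1},
  {"dx": 0, "dy": 0, "dz": 0, "rx": 0, "ry": 0, "rz": 0, "fingers": 1},
  {"dx": 0, "dy": 0, "dz": 0, "rx": 0, "ry": 0, "rz": 0, "fingers": 1},
  {"dx": 0, "dy": 0, "dz": 0, "rx": 0, "ry": 0, "rz": 0, "fingers": 1},
  {"dx": 0, "dy": 0, "dz": 0, "rx": 0, "ry": 0, "rz": 0, "fingers": 1},
  {"dx": 0, "dy": 0, "dz": 0, "rx": 0, "ry": 0, "rz": 0, "fingers": 1},
], newtons=50)

```text
clock: 13.9
tcp_pos: [0.5553, 0.2965, 0.2053]
orientation: [0.002, 0.305, 0.952, 0.001]
wrist_force: [0.4, -3.2, 7.8]
finger_gap: 0.0441
```

>>> servo_tool([
  {"dx": 0, "dy": -1, "dz": 3, "rx": 0, "ry": 0, "rz": 0, "fingers": 1},
  {"dx": 0, "dy": 0, "dz": 0, "rx": 0, "ry": 0, "rz": 0.13, "fingers": 1},
  {"dx": 0, "dy": 0, "dz": 0, "rx": 0, "ry": 0, "rz": 0.13, "fingers": 1},
  {"dx": 0, "dy": 0, "dz": 0, "rx": 0, "ry": 0, "rz": 0.13, "fingers": 1},
  {"dx": 0, "dy": 0, "dz": 0, "rx": 0, "ry": 0, "rz": 0.13, "fingers": 1},
  {"dx": 0, "dy": 0, "dz": 0, "rx": 0, "ry": 0, "rz": 0, "fingers": 1},
])

```text
clock: 14.5
tcp_pos: [0.5542, 0.2963, 0.2061]
orientation: [0.0, 0.049, 0.999, 0.001]
wrist_force: [0.8, 2.2, -1.2]
finger_gap: 0.0443
```

>>> servo_tool([
  {"dx": 0, "dy": 0, "dz": 2, "rx": 0, "ry": 0, "rz": 0, "fingers": 1},
  {"dx": 0, "dy": 0, "dz": 2, "rx": 0, "ry": 0, "rz": 0, "fingers": 1},
  {"dx": 0, "dy": 0, "dz": 1, "rx": 0, "ry": 0, "rz": 0, "fingers": 1},
  {"dx": 0, "dy": 0, "dz": 0, "rx": 0, "ry": 0, "rz": 0, "fingers": 1},
  {"dx": 0, "dy": 0, "dz": 0, "rx": 0, "ry": 0, "rz": 0, "fingers": 1},
])

```text
clock: 15.0
tcp_pos: [0.5541, 0.2957, 0.2111]
orientation: [0.0, 0.05, 0.999, 0.0]
wrist_force: [-0.3, 1.5, -1.7]
finger_gap: 0.0442
```

>>> servo_tool([
  {"dx": 0, "dy": 0, "dz": 2, "rx": 0, "ry": 0, "rz": 0, "fingers": 1},
  {"dx": 0, "dy": 0, "dz": 0, "rx": 0, "ry": 0, "rz": 0, "fingers": 1},
  {"dx": 0, "dy": 0, "dz": 0, "rx": 0, "ry": 0, "rz": 0, "fingers": 1},
])

```text
clock: 15.3
tcp_pos: [0.5541, 0.2956, 0.2131]
orientation: [0.0, 0.05, 0.999, 0.0]
wrist_force: [0.8, -0.1, -1.4]
finger_gap: 0.0439
```

>>> servo_tool([
  {"dx": 0, "dy": 0, "dz": 3, "rx": 0, "ry": 0, "rz": 0, "fingers": 1},
  {"dx": 0, "dy": 0, "dz": 4, "rx": 0, "ry": 0, "rz": 0, "fingers": 1},
  {"dx": 0, "dy": 0, "dz": 0, "rx": 0, "ry": 0, "rz": 0, "fingers": 1},
])

```text
clock: 15.6
tcp_pos: [0.5542, 0.2956, 0.2207]
orientation: [0.0, 0.05, 0.999, 0.0]
wrist_force: [-0.4, 0.4, -1.9]
finger_gap: 0.0443
```

>>> servo_tool([
  {"dx": 0, "dy": 0, "dz": 15, "rx": 0, "ry": 0, "rz": 0, "fingers": 1},
  {"dx": 0, "dy": 0, "dz": 15, "rx": 0, "ry": 0, "rz": 0, "fingers": 1},
  {"dx": 0, "dy": 0, "dz": 20, "rx": 0, "ry": 0, "rz": 0, "fingers": 1},
  {"dx": 0, "dy": 0, "dz": 20, "rx": 0, "ry": 0, "rz": 0, "fingers": 1},
  {"dx": 0, "dy": 0, "dz": 25, "rx": 0, "ry": 0, "rz": 0, "fingers": 1},
  {"dx": 0, "dy": 0, "dz": 25, "rx": 0, "ry": 0, "rz": 0, "fingers": 1},
  {"dx": 0, "dy": 0, "dz": 0, "rx": 0, "ry": 0, "rz": 0, "fingers": 1},
  {"dx": 0, "dy": 0, "dz": 0, "rx": 0, "ry": 0, "rz": 0, "fingers": 1},
])

```text
clock: 16.4
tcp_pos: [0.5542, 0.2956, 0.3398]
orientation: [0.0, 0.05, 0.999, 0.0]
wrist_force: [0.6, -0.0, -2.9]
finger_gap: 0.0444
```

>>> servo_tool([
  {"dx": -4, "dy": -20, "dz": 0, "rx": 0, "ry": 0, "rz": 0, "fingers": 1},
  {"dx": -8, "dy": -45, "dz": 0, "rx": 0, "ry": 0, "rz": 0, "fingers": 1},
  {"dx": -8, "dy": -45, "dz": 0, "rx": 0, "ry": 0, "rz": 0, "fingers": 1},
  {"dx": -8, "dy": -45, "dz": 0, "rx": 0, "ry": 0, "rz": 0, "fingers": 1},
  {"dx": -8, "dy": -45, "dz": 0, "rx": 0, "ry": 0, "rz": 0, "fingers": 1},
  {"dx": -8, "dy": -45, "dz": 0, "rx": 0, "ry": 0, "rz": 0, "fingers": 1},
  {"dx": -8, "dy": -45, "dz": 0, "rx": 0, "ry": 0, "rz": 0, "fingers": 1},
  {"dx": -8, "dy": -45, "dz": 0, "rx": 0, "ry": 0, "rz": 0, "fingers": 1},
])

```text
clock: 17.2
tcp_pos: [0.4925, -0.0408, 0.3379]
orientation: [-0.001, 0.05, 0.999, 0.0]
wrist_force: [1.6, 0.1, -2.7]
finger_gap: 0.0442
```

>>> servo_tool([
  {"dx": -8, "dy": -45, "dz": 0, "rx": 0, "ry": 0, "rz": 0, "fingers": 1},
  {"dx": -8, "dy": -45, "dz": 0, "rx": 0, "ry": 0, "rz": 0, "fingers": 1},
  {"dx": -8, "dy": -45, "dz": 0, "rx": 0, "ry": 0, "rz": 0, "fingers": 1},
  {"dx": -8, "dy": -45, "dz": 0, "rx": 0, "ry": 0, "rz": 0, "fingers": 1},
  {"dx": -8, "dy": -45, "dz": 0, "rx": 0, "ry": 0, "rz": 0, "fingers": 1},
  {"dx": -9, "dy": -45, "dz": 0, "rx": 0, "ry": 0, "rz": 0, "fingers": 1},
  {"dx": -9, "dy": -35, "dz": 0, "rx": 0, "ry": 0, "rz": 0, "fingers": 1},
  {"dx": 0, "dy": 0, "dz": 0, "rx": 0, "ry": 0, "rz": 0, "fingers": 1},
])

```text
clock: 18.0
tcp_pos: [0.4343, -0.3482, 0.337]
orientation: [-0.002, 0.053, 0.999, 0.0]
wrist_force: [-0.1, 0.8, -2.9]
finger_gap: 0.0446
```

>>> servo_tool([
  {"dx": 0, "dy": 0, "dz": -40, "rx": 0, "ry": 0, "rz": 0, "fingers": 1},
  {"dx": 0, "dy": 0, "dz": -45, "rx": 0, "ry": 0, "rz": 0, "fingers": 1},
  {"dx": 0, "dy": 0, "dz": -45, "rx": 0, "ry": 0, "rz": 0, "fingers": 1},
  {"dx": 0, "dy": 0, "dz": -30, "rx": 0, "ry": 0, "rz": 0, "fingers": 1},
  {"dx": 0, "dy": 0, "dz": -10, "rx": 0, "ry": 0, "rz": 0, "fingers": 1},
  {"dx": 0, "dy": 0, "dz": 0, "rx": 0, "ry": 0, "rz": 0, "fingers": 1},
])

```text
clock: 18.6
tcp_pos: [0.435, -0.3426, 0.1677]
orientation: [-0.002, 0.05, 0.999, 0.002]
wrist_force: [-1.5, -0.3, -1.9]
finger_gap: 0.0446
```

>>> servo_tool([
  {"dx": 0, "dy": 0, "dz": -10, "rx": 0, "ry": 0, "rz": 0, "fingers": 1},
  {"dx": 0, "dy": 0, "dz": -4, "rx": 0, "ry": 0, "rz": 0, "fingers": 1},
  {"dx": 0, "dy": 0, "dz": -2, "rx": 0, "ry": 0, "rz": 0, "fingers": 1},
  {"dx": 0, "dy": 0, "dz": 0, "rx": 0, "ry": 0, "rz": 0, "fingers": 1},
])

```text
clock: 19.0
tcp_pos: [0.4362, -0.3446, 0.1544]
orientation: [0.0, 0.05, 0.999, -0.0]
wrist_force: [-0.0, 0.6, -3.0]
finger_gap: 0.0446
```

>>> servo_tool([
  {"dx": 0, "dy": 0, "dz": -3, "rx": 0, "ry": 0, "rz": 0, "fingers": 1},
  {"dx": 0, "dy": 0, "dz": 0, "rx": 0, "ry": 0, "rz": 0, "fingers": 1},
  {"dx": 0, "dy": 0, "dz": 0, "rx": 0, "ry": 0, "rz": 0, "fingers": 1},
])

```text
clock: 19.3
tcp_pos: [0.4366, -0.3449, 0.1524]
orientation: [0.001, 0.05, 0.999, -0.001]
wrist_force: [-0.5, 1.3, 6.4]
finger_gap: 0.0441
```

>>> servo_tool([
  {"dx": 0, "dy": 0, "dz": 1, "rx": 0, "ry": 0, "rz": 0, "fingers": -1},
  {"dx": 0, "dy": 0, "dz": 0, "rx": 0, "ry": 0, "rz": 0, "fingers": -1},
  {"dx": 0, "dy": 0, "dz": 0, "rx": 0, "ry": 0, "rz": 0, "fingers": -1},
  {"dx": 0, "dy": 0, "dz": 10, "rx": 0, "ry": 0, "rz": 0, "fingers": -1},
  {"dx": 0, "dy": 0, "dz": 35, "rx": 0, "ry": 0, "rz": 0, "fingers": -1},
  {"dx": 0, "dy": 0, "dz": 45, "rx": 0, "ry": 0, "rz": 0, "fingers": -1},
  {"dx": 0, "dy": 0, "dz": 40, "rx": 0, "ry": 0, "rz": 0, "fingers": -1},
  {"dx": 0, "dy": 0, "dz": 30, "rx": 0, "ry": 0, "rz": 0, "fingers": -1},
])

```text
clock: 20.1
tcp_pos: [0.4363, -0.3446, 0.3156]
orientation: [0.001, 0.05, 0.999, -0.001]
wrist_force: [0.2, -0.7, -0.3]
finger_gap: 0.0855
```

>>> servo_tool([
  {"dx": 8, "dy": 45, "dz": 0, "rx": 0, "ry": 0, "rz": -0.1, "fingers": -1},
  {"dx": 8, "dy": 45, "dz": 0, "rx": 0, "ry": 0, "rz": -0.1, "fingers": -1},
  {"dx": 8, "dy": 45, "dz": 0, "rx": 0, "ry": 0, "rz": -0.1, "fingers": -1},
  {"dx": 8, "dy": 45, "dz": 0, "rx": 0, "ry": 0, "rz": -0.1, "fingers": -1},
  {"dx": 8, "dy": 45, "dz": 0, "rx": 0, "ry": 0, "rz": -0.1, "fingers": -1},
  {"dx": 8, "dy": 45, "dz": 0, "rx": 0, "ry": 0, "rz": -0.1, "fingers": -1},
  {"dx": 8, "dy": 45, "dz": 0, "rx": 0, "ry": 0, "rz": -0.1, "fingers": -1},
  {"dx": 8, "dy": 45, "dz": 0, "rx": 0, "ry": 0, "rz": -0.1, "fingers": -1},
])

```text
clock: 20.9
tcp_pos: [0.5, 0.0175, 0.3128]
orientation: [0.001, 0.437, 0.9, 0.0]
wrist_force: [1.2, 0.6, -1.2]
finger_gap: 0.0858
```

>>> servo_tool([
  {"dx": 8, "dy": 45, "dz": 0, "rx": 0, "ry": 0, "rz": -0.1, "fingers": -1},
  {"dx": 8, "dy": 45, "dz": 0, "rx": 0, "ry": 0, "rz": -0.1, "fingers": -1},
  {"dx": 9, "dy": 45, "dz": 0, "rx": 0, "ry": 0, "rz": -0.1, "fingers": -1},
  {"dx": 9, "dy": 45, "dz": 0, "rx": 0, "ry": 0, "rz": -0.1, "fingers": -1},
  {"dx": 10, "dy": 45, "dz": 0, "rx": 0, "ry": 0, "rz": -0.1, "fingers": -1},
  {"dx": 10, "dy": 55, "dz": 0, "rx": 0, "ry": 0, "rz": -0.1, "fingers": -1},
  {"dx": 0, "dy": 0, "dz": 0, "rx": 0, "ry": 0, "rz": 0, "fingers": -1},
])

```text
out of range
```

>>> servo_tool([
  {"dx": 8, "dy": 46, "dz": 0, "rx": 0, "ry": 0, "rz": -0.1, "fingers": -1},
  {"dx": 9, "dy": 46, "dz": 0, "rx": 0, "ry": 0, "rz": -0.1, "fingers": -1},
  {"dx": 9, "dy": 47, "dz": 0, "rx": 0, "ry": 0, "rz": -0.1, "fingers": -1},
  {"dx": 9, "dy": 47, "dz": 0, "rx": 0, "ry": 0, "rz": -0.1, "fingers": -1},
  {"dx": 9, "dy": 47, "dz": 0, "rx": 0, "ry": 0, "rz": -0.1, "fingers": -1},
  {"dx": 9, "dy": 47, "dz": 0, "rx": 0, "ry": 0, "rz": -0.08, "fingers": -1},
  {"dx": 0, "dy": 0, "dz": 0, "rx": 0, "ry": 0, "rz": 0, "fingers": -1},
  {"dx": 0, "dy": 0, "dz": 0, "rx": 0, "ry": 0, "rz": 0, "fingers": -1},
])

```text
clock: 21.7
tcp_pos: [0.5527, 0.2968, 0.3117]
orientation: [0.0, 0.673, 0.74, -0.0]
wrist_force: [-0.5, -0.3, 0.1]
finger_gap: 0.0851
```

```bash
python3 - <<'E'
from h import *
S=read_camera("side");T=read_camera("top")
cv2.imwrite("pics/p3.png",np.hstack([cv2.resize(S["img"][220:350,190:280,::-1],(380,550)),cv2.resize(T["img"][190:290,395:475,::-1],(420,550))]))
E
```

```text
(no output)
```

View pics/p3.png

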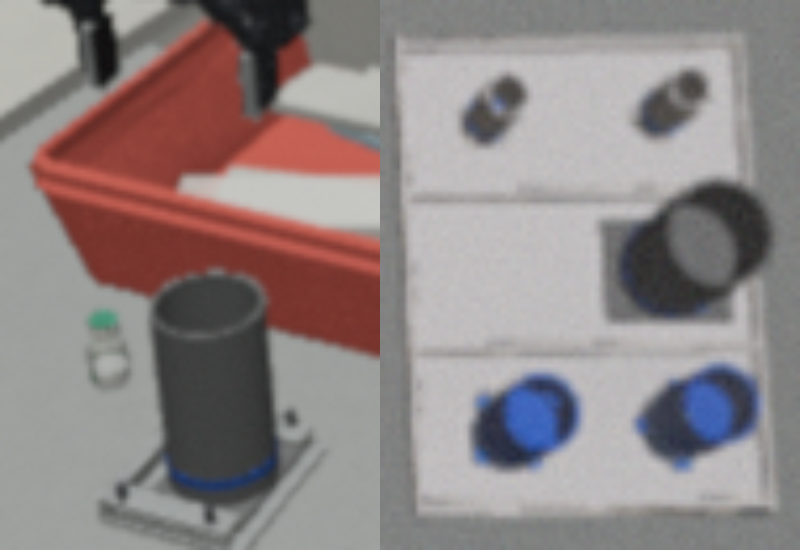

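Both placed pots stand well in their rows, and the large pot is empty and still docked. Grasping it with the jaws along the dock's x.

>>> servo_tool([
  {"dx": 1, "dy": 0, "dz": -45, "rx": 0, "ry": 0, "rz": 0, "fingers": -1},
  {"dx": 0, "dy": 0, "dz": -45, "rx": 0, "ry": 0, "rz": 0, "fingers": -1},
  {"dx": 0, "dy": 0, "dz": -35, "rx": 0, "ry": 0, "rz": 0, "fingers": -1},
  {"dx": 0, "dy": 0, "dz": -20, "rx": 0, "ry": 0, "rz": 0, "fingers": -1},
  {"dx": 0, "dy": 0, "dz": 0, "rx": 0, "ry": 0, "rz": 0, "fingers": 1},
  {"dx": 0, "dy": 0, "dz": 0, "rx": 0, "ry": 0, "rz": 0, "fingers": 1},
  {"dx": 0, "dy": 0, "dz": 0, "rx": 0, "ry": 0, "rz": 0, "fingers": 1},
  {"dx": 0, "dy": 0, "dz": 0, "rx": 0, "ry": 0, "rz": 0, "fingers": 1},
], newtons=60)

```text
clock: 22.6
tcp_pos: [0.5547, 0.2955, 0.1683]
orientation: [0.0, 0.674, 0.738, 0.001]
wrist_force: [0.6, 0.3, -4.8]
finger_gap: 0.0614
```

>>> servo_tool([
  {"dx": 0, "dy": 0, "dz": -2, "rx": 0, "ry": 0, "rz": 0, "fingers": 1},
  {"dx": 0, "dy": 0, "dz": 0, "rx": 0, "ry": 0, "rz": 0, "fingers": 1},
  {"dx": 0, "dy": 0, "dz": 0, "rx": 0, "ry": 0, "rz": 0, "fingers": 1},
])

```text
clock: 22.9
tcp_pos: [0.5547, 0.2959, 0.1674]
orientation: [0.001, 0.674, 0.739, 0.001]
wrist_force: [-1.9, -1.4, 5.8]
finger_gap: 0.0616
```

>>> servo_tool([
  {"dx": 0, "dy": 0, "dz": 1, "rx": 0, "ry": 0, "rz": 0, "fingers": 1},
  {"dx": -5, "dy": -0.5, "dz": 0, "rx": 0, "ry": 0, "rz": 0, "fingers": 1},
  {"dx": -8, "dy": -0.5, "dz": 0, "rx": 0, "ry": 0, "rz": 0, "fingers": 1},
  {"dx": -8, "dy": -1, "dz": 0, "rx": 0, "ry": 0, "rz": 0, "fingers": 1},
  {"dx": 0, "dy": 0, "dz": 0, "rx": 0, "ry": 0, "rz": 0, "fingers": 1},
])

```text
clock: 23.4
tcp_pos: [0.5325, 0.294, 0.1674]
orientation: [0.001, 0.674, 0.739, 0.001]
wrist_force: [-0.1, 0.8, 7.2]
finger_gap: 0.0614
```

>>> servo_tool([
  {"dx": -8, "dy": -0.5, "dz": 1, "rx": 0, "ry": 0, "rz": 0, "fingers": 1},
  {"dx": -8, "dy": -1, "dz": 0, "rx": 0, "ry": 0, "rz": 0, "fingers": 1},
  {"dx": -8, "dy": -0.5, "dz": 0, "rx": 0, "ry": 0, "rz": 0, "fingers": 1},
  {"dx": -8, "dy": -0.5, "dz": 0, "rx": 0, "ry": 0, "rz": 0, "fingers": 1},
  {"dx": 0, "dy": 0, "dz": 0, "rx": 0, "ry": 0, "rz": 0, "fingers": 1},
])

```text
clock: 23.9
tcp_pos: [0.4995, 0.2912, 0.1675]
orientation: [-0.0, 0.674, 0.739, -0.0]
wrist_force: [-0.3, -0.2, 8.9]
finger_gap: 0.0612
```

>>> servo_tool([
  {"dx": -8, "dy": -0.5, "dz": 0, "rx": 0, "ry": 0, "rz": 0, "fingers": 1},
  {"dx": -8, "dy": -1, "dz": 0, "rx": 0, "ry": 0, "rz": 0, "fingers": 1},
  {"dx": -8, "dy": -0.5, "dz": 0, "rx": 0, "ry": 0, "rz": 0, "fingers": 1},
  {"dx": -8, "dy": -0.5, "dz": 0, "rx": 0, "ry": 0, "rz": 0, "fingers": 1},
  {"dx": -6, "dy": 0, "dz": 0, "rx": 0, "ry": 0, "rz": 0, "fingers": 1},
  {"dx": 0, "dy": 0, "dz": 0, "rx": 0, "ry": 0, "rz": 0, "fingers": 1},
])

```text
clock: 24.5
tcp_pos: [0.4606, 0.2882, 0.1655]
orientation: [-0.001, 0.674, 0.739, -0.002]
wrist_force: [-0.5, -0.3, -4.3]
finger_gap: 0.0614
```

The large pot is out, hanging at about its own weight. Lift clear, carry to the middle row.

>>> servo_tool([
  {"dx": 0, "dy": 0, "dz": 10, "rx": 0, "ry": 0, "rz": 0, "fingers": 1},
  {"dx": 0, "dy": 0, "dz": 10, "rx": 0, "ry": 0, "rz": 0, "fingers": 1},
  {"dx": 0, "dy": 0, "dz": 0, "rx": 0, "ry": 0, "rz": 0, "fingers": 1},
])

```text
clock: 24.8
tcp_pos: [0.4645, 0.2892, 0.1891]
orientation: [0.001, 0.674, 0.738, 0.002]
wrist_force: [1.3, 0.4, -3.6]
finger_gap: 0.0613
```

>>> servo_tool([
  {"dx": 0, "dy": 0, "dz": 30, "rx": 0, "ry": 0, "rz": 0, "fingers": 1},
  {"dx": 0, "dy": 0, "dz": 40, "rx": 0, "ry": 0, "rz": 0, "fingers": 1},
  {"dx": 0, "dy": 0, "dz": 40, "rx": 0, "ry": 0, "rz": 0, "fingers": 1},
  {"dx": 0, "dy": 0, "dz": 40, "rx": 0, "ry": 0, "rz": 0, "fingers": 1},
  {"dx": 0, "dy": 0, "dz": 10, "rx": 0, "ry": 0, "rz": 0, "fingers": 1},
  {"dx": 0, "dy": 0, "dz": 0, "rx": 0, "ry": 0, "rz": 0, "fingers": 1},
])

```text
clock: 25.4
tcp_pos: [0.464, 0.289, 0.3487]
orientation: [0.001, 0.674, 0.738, 0.002]
wrist_force: [0.9, -1.3, -4.8]
finger_gap: 0.0612
```

>>> servo_tool([
  {"dx": 4, "dy": -24, "dz": 0, "rx": 0, "ry": 0, "rz": -0.01, "fingers": 1},
  {"dx": 5, "dy": -45, "dz": 0, "rx": 0, "ry": 0, "rz": -0.01, "fingers": 1},
  {"dx": 5, "dy": -45, "dz": 0, "rx": 0, "ry": 0, "rz": -0.01, "fingers": 1},
  {"dx": 5, "dy": -45, "dz": 0, "rx": 0, "ry": 0, "rz": -0.01, "fingers": 1},
  {"dx": 5, "dy": -45, "dz": 0, "rx": 0, "ry": 0, "rz": -0.01, "fingers": 1},
  {"dx": 5, "dy": -45, "dz": 0, "rx": 0, "ry": 0, "rz": 0, "fingers": 1},
  {"dx": 5, "dy": -45, "dz": 0, "rx": 0, "ry": 0, "rz": 0, "fingers": 1},
  {"dx": 5, "dy": -45, "dz": 0, "rx": 0, "ry": 0, "rz": 0, "fingers": 1},
])

```text
clock: 26.2
tcp_pos: [0.5011, -0.052, 0.3441]
orientation: [-0.002, 0.693, 0.721, -0.001]
wrist_force: [0.9, -0.2, -4.3]
finger_gap: 0.0615
```

>>> servo_tool([
  {"dx": 5, "dy": -45, "dz": 0, "rx": 0, "ry": 0, "rz": 0, "fingers": 1},
  {"dx": 5, "dy": -45, "dz": 0, "rx": 0, "ry": 0, "rz": 0, "fingers": 1},
  {"dx": 5, "dy": -45, "dz": 0, "rx": 0, "ry": 0, "rz": 0, "fingers": 1},
  {"dx": 5, "dy": -45, "dz": 0, "rx": 0, "ry": 0, "rz": 0, "fingers": 1},
  {"dx": 5, "dy": -45, "dz": 0, "rx": 0, "ry": 0, "rz": 0, "fingers": 1},
  {"dx": 4, "dy": -38, "dz": 0, "rx": 0, "ry": 0, "rz": 0, "fingers": 1},
  {"dx": 2, "dy": -25, "dz": 0, "rx": 0, "ry": 0, "rz": 0, "fingers": 1},
  {"dx": 0, "dy": 0, "dz": 0, "rx": 0, "ry": 0, "rz": 0, "fingers": 1},
])

```text
clock: 27.0
tcp_pos: [0.5323, -0.3419, 0.3424]
orientation: [-0.002, 0.694, 0.72, -0.001]
wrist_force: [0.1, 0.3, -4.3]
finger_gap: 0.0615
```

>>> servo_tool([
  {"dx": 0, "dy": 0, "dz": 0, "rx": 0, "ry": 0, "rz": 0, "fingers": 1},
])

```text
clock: 27.1
tcp_pos: [0.5323, -0.3385, 0.3436]
orientation: [-0.003, 0.693, 0.721, 0.0]
wrist_force: [0.4, 0.0, -4.4]
finger_gap: 0.0613
```

>>> servo_tool([
  {"dx": -1, "dy": 0, "dz": -35, "rx": 0, "ry": 0, "rz": 0, "fingers": 1},
  {"dx": 0, "dy": 0, "dz": -40, "rx": 0, "ry": 0, "rz": 0, "fingers": 1},
  {"dx": 0, "dy": 0, "dz": -40, "rx": 0, "ry": 0, "rz": 0, "fingers": 1},
  {"dx": 0, "dy": 0, "dz": -30, "rx": 0, "ry": 0, "rz": 0, "fingers": 1},
  {"dx": 0, "dy": 0, "dz": -20, "rx": 0, "ry": 0, "rz": 0, "fingers": 1},
  {"dx": 0, "dy": 0, "dz": 0, "rx": 0, "ry": 0, "rz": 0, "fingers": 1},
  {"dx": 0, "dy": 0, "dz": 0, "rx": 0, "ry": 0, "rz": 0, "fingers": 1},
])

```text
clock: 27.8
tcp_pos: [0.5319, -0.337, 0.1817]
orientation: [-0.001, 0.692, 0.722, 0.0]
wrist_force: [-0.1, -0.2, -3.4]
finger_gap: 0.0611
```

>>> servo_tool([
  {"dx": 0, "dy": 0, "dz": -8, "rx": 0, "ry": 0, "rz": 0, "fingers": 1},
  {"dx": 0, "dy": 0, "dz": -4, "rx": 0, "ry": 0, "rz": 0, "fingers": 1},
  {"dx": 0, "dy": 0, "dz": -3, "rx": 0, "ry": 0, "rz": 0, "fingers": 1},
  {"dx": 0, "dy": 0, "dz": 0, "rx": 0, "ry": 0, "rz": 0, "fingers": 1},
])

```text
clock: 28.2
tcp_pos: [0.5319, -0.3383, 0.1668]
orientation: [-0.0, 0.692, 0.721, 0.0]
wrist_force: [0.2, 0.6, -4.0]
finger_gap: 0.0613
```

>>> servo_tool([
  {"dx": 0, "dy": 0, "dz": -2, "rx": 0, "ry": 0, "rz": 0, "fingers": 1},
  {"dx": 0, "dy": 0, "dz": -1, "rx": 0, "ry": 0, "rz": 0, "fingers": 1},
  {"dx": 0, "dy": 0, "dz": 0, "rx": 0, "ry": 0, "rz": 0, "fingers": 1},
])

```text
clock: 28.5
tcp_pos: [0.5319, -0.3384, 0.1665]
orientation: [0.001, 0.692, 0.721, -0.0]
wrist_force: [-4.6, 3.2, 10.2]
finger_gap: 0.0614
```

>>> servo_tool([
  {"dx": 0, "dy": 0, "dz": 2, "rx": 0, "ry": 0, "rz": 0, "fingers": -1},
  {"dx": 0, "dy": 0, "dz": 0, "rx": 0, "ry": 0, "rz": 0, "fingers": -1},
  {"dx": 0, "dy": 0, "dz": 0, "rx": 0, "ry": 0, "rz": 0, "fingers": -1},
  {"dx": 0, "dy": 0, "dz": 10, "rx": 0, "ry": 0, "rz": 0, "fingers": -1},
  {"dx": 0, "dy": 0, "dz": 30, "rx": 0, "ry": 0, "rz": 0, "fingers": -1},
  {"dx": 0, "dy": 0, "dz": 40, "rx": 0, "ry": 0, "rz": 0, "fingers": -1},
  {"dx": 0, "dy": 0, "dz": 40, "rx": 0, "ry": 0, "rz": 0, "fingers": -1},
  {"dx": 0, "dy": 0, "dz": 20, "rx": 0, "ry": 0, "rz": 0, "fingers": -1},
])

```text
clock: 29.3
tcp_pos: [0.5328, -0.339, 0.3108]
orientation: [0.003, 0.692, 0.721, 0.0]
wrist_force: [1.3, -0.4, -0.1]
finger_gap: 0.0853
```

>>> servo_tool([
  {"dx": 0, "dy": 45, "dz": 0, "rx": 0, "ry": 0, "rz": 0, "fingers": -1},
  {"dx": 0, "dy": 45, "dz": 0, "rx": 0, "ry": 0, "rz": 0, "fingers": -1},
  {"dx": 0, "dy": 45, "dz": 0, "rx": 0, "ry": 0, "rz": 0, "fingers": -1},
  {"dx": 0, "dy": 45, "dz": 0, "rx": 0, "ry": 0, "rz": 0, "fingers": -1},
  {"dx": 0, "dy": 45, "dz": 0, "rx": 0, "ry": 0, "rz": 0, "fingers": -1},
  {"dx": 0, "dy": 45, "dz": 0, "rx": 0, "ry": 0, "rz": 0, "fingers": -1},
  {"dx": 0, "dy": 45, "dz": 0, "rx": 0, "ry": 0, "rz": 0, "fingers": -1},
  {"dx": 0, "dy": 0, "dz": 0, "rx": 0, "ry": 0, "rz": 0, "fingers": -1},
])

```text
clock: 30.1
tcp_pos: [0.5315, -0.0186, 0.3069]
orientation: [-0.0, 0.69, 0.724, 0.001]
wrist_force: [0.1, -0.7, -0.4]
finger_gap: 0.0855
```

```bash
python3 - <<'E'
from h import *
S=read_camera("side");T=read_camera("top")
cv2.imwrite("pics/p4.png",np.hstack([cv2.resize(S["img"][165:265,310:420,::-1],(400,550)),cv2.resize(T["img"][190:290,395:475,::-1],(400,550))]))
cv2.imwrite("pics/p4full.png",T["img"][:,:,::-1])
E
```

```text
(no output)
```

View pics/p4.png

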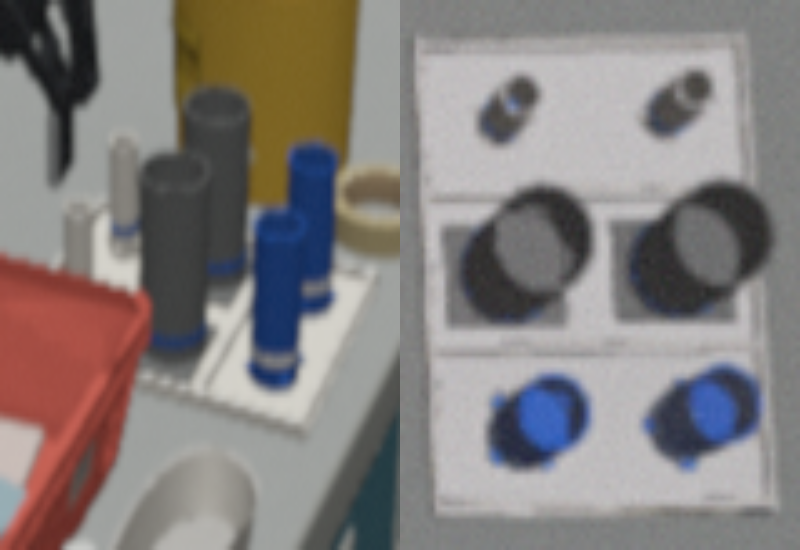

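View pics/p4full.png

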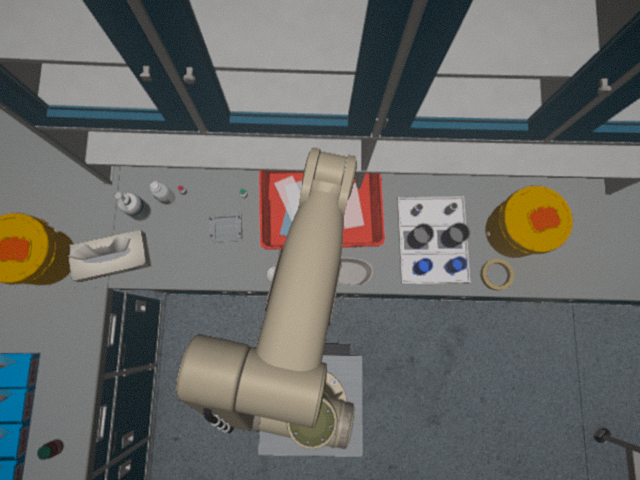

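All six pots stand upright in three matching pairs. The large foot plate sits flat between the dividers, the dock is empty, and the gripper is clear of everything. Handing in.

```bash
python3 -c "
from workcell import job
print(job.hand_in())"
```

```text
the job is handed in; nothing more can be done
None
```

The nest is apart and all three pots are standing in their rows. I handed the job in at about 30 s of the 72 s allowed; no verdict was reported.

- **Small pot:** It was still locked at 30° of turn, where the pull reached about 6 N, so I let it down. It came free at about 50°, with under 1.5 N on the way out.
- **Medium pot:** It came free at the first try, at 30°, with a pull of about its own weight.
- **Large pot:** I slid it level about 94 mm out of the dock along its −x, with side forces under 2 N, before lifting it.

**Last checks:**
- The final pictures show each pot upright beside the standing pot of its size and flat on the tray floor.
- The standing pots, the green-capped vial and the red-capped vial look unmoved.
- The infusion bottle and the pill bottle were hidden or nearly hidden by the arm in the last top view, so I did not check them again. Everything carried over them was planned to pass at least about 30 mm above, and I felt no contact.
- I judged the final positions from the pictures and the arm's own readings; I did not measure them again numerically.

A few move calls were refused for their format or for a number out of range. None of them moved the arm.

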